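# Load a slide holder under the reader's spring clip

### The job

Load the slide holder into the slide reader: with one fingertip press the spring clip's long blue pad down, and while it stays held down push the holder by its orange tab with the other fingertip, under the clip's raised toe and fully home against the reader head. Let the pad up only when the holder is home, so that the toe comes down on the slide and never on a half-loaded holder. Do not grasp or lift anything, and leave the vial, dropper bottle and marker beside the reader alone.

Things in the scene. Friction and masses are not known exactly. Their poses are not given: they have to be found in the camera images.
- reader: White slide reader, fixed to the bench; +x = loading direction (away from the robot), +y = side of the clip's pad (to the left), z up. Origin at bench height under the channel's centre line. Base x -150 to 123, y -40 to 84 mm; its top (z 16 mm) is the channel's floor. The clip's hinge runs along x at y 34, z 38 mm; its brackets (y 28 to 40, top z 44 mm) stand between tab and pad.
- channel (a point): Point on the channel's floor at the reader's x 0, y 0, z 16 mm; axes as the reader's. Two aluminium rails along x (reader x -143 to 78, outer faces y -28 and 28, top z 30 mm) guide the holder; their inward lips (33 mm apart, 4 mm thick) keep it from lifting or tipping, so it only slides along x.
- stop_face (a point): Point on the face of the grey reader head (the end stop, 45 x 72 mm, top z 49 mm) that the holder's front must meet: x 78, y 0, z 20 mm in the reader's frame; axes as the reader's.
- clip (a joint): Spring clip, rad: 0 = toe down, blocking the channel; grows as the pad is pressed; 0.5 = stop. Beyond 0.22 the toe is clear of the 8 mm thick holder; resting on a loaded holder it reads about 0.15. The pad takes about 2 N to start and 5 N at the stop, and springs back when let go.
- toe (a point): Centre of the underside of the clip's toe, a blue block 20 mm (x) by 14 mm (y) under a steel arm across the channel; moves with the clip. Released: reader x 24 (block x 14 to 34), y 0, z 19 mm, 3 mm above the channel's floor.
- pad_mid (a point): Centre of the top of the clip's pad, a steel bar with a blue strip, 175 mm along the reader's x (x -145 to 30) and 26 mm wide. Moves with the clip: released y 64, z 48 mm (reader's frame), rising outwards by 0.38 rad; level at clip = 0.38 with y 66 (53 to 79), z 36; z about 32 mm at the stop. A fingertip can slide along the whole bar while pressing it.
- tab_rear (a point): Centre of the rear face (to the reader's -x) of the orange push tab on the slide holder, 43 mm above the bench. Tab 28 mm wide (y), 8 mm thick (x), top 50 mm above the bench; the rails' lips end at 30 mm, so push between 31 and 50 mm. Tab and pressed pad can be reached by two fingertips at one height, 66 mm apart across the channel. Axes: x = loading direction.
- holder_front (a point): Centre of the front end face of the black slide holder: flat plate 84 x 40 x 8 mm, 80 g, loose in the channel, a glass slide let into it, the tab at its rear end (tab's rear face to this point: 84 mm in x). Home it meets stop_face; it starts 12 to 38 mm short of the toe, 76 to 102 mm short of stop_face. Axes: x = loading direction.
- slide_holder: The slide holder as a whole (see holder_front): origin at the centre of its underside, x = loading direction, z up.
- white_vial: Bystander: white vial with a white cap and an orange band, 27 x 60 mm tall, standing on the reader's +y side; origin at the centre of its underside.
- red_dropper: Bystander: pinkish red dropper bottle with a black cap, 29 x 104 mm tall, standing on the reader's +y side, near its head; origin at the centre of its underside.
- blue_marker: Bystander: marker pen with a blue cap, 124 mm long, 14 mm thick, lying on the reader's +y side; origin at the centre of its underside, long axis y.
Mind the look-alikes: they are no part of the job. Leave any yellow look-alike of the slide_holder alone.

How it is judged:
By the outcome, as a careful person would: the job done as asked, in the order asked, and still so for the second after the job is handed in, with the robot touching nothing.
It also fails if it takes over 40 s, if anything falls off the work surface, if the arm or the gripper's body presses on something with over 40 N, if the wrist force passes 120 N, or if a joint passes its speed limit or range.

### The arm

A 6-joint arm with a two-finger parallel gripper is mounted at the origin on a cart in front of the work surface, level with it; the furniture and walls round the work are solid. World frame = base frame: x ahead of the robot, y to its left, z up, the work surface at z = 0. Lengths are in mm, angles in degrees, forces in N, time in s.
With the tool pointing down it reaches from about 350 to 925 mm from the base axis. Payload 6.4 kg.
Tool frame: the origin (TCP) lies on the centre line of the jaws, within the pads' length; the fingertips stand 11 mm ahead of it and the grasp point (between the pads) lies 8 mm behind it; z points along the fingers, x is the direction in which the jaws open and shut, and the axes are right-handed (so a half turn about z gives the same grasp; the last joint's range is limited). The gripper opens to 85 mm and grips with 20 to 120 N. Pads are 22 mm wide; open, the fingers measure 114 mm over their backs; the gripper's body (76 mm by 85 mm) begins 54 mm behind the grasp point. The pads swing forward as they close: fully open they stand 13 mm farther back than shut.
Start: joints at [64.739, 14.043, 89.255, -0, 76.702, -9.975], TCP at [171.367, 627.015, 242.29] pointing down, gripper open.
Joint ranges: [-179.41, 179.41], [-58.25, 129.5], [7.25, 145.43], [-54.29, 234.29], [11.92, 165.04], [-157.13, 157.13]. Speed limits (degrees/s): [147.25, 147.25, 180, 180, 180, 180].

### API

Orientations are given as [roll, pitch, yaw] about the fixed x, y, z axes, in that order (R = Rz(yaw) Ry(pitch) Rx(roll)).
In Python, from workcell import sense, cams, arm gives the robot as it stands. The module is installed in compiled form; this text tells all that it offers.
- The arm moves only by the shell command python3 -m creep 'ROWS' [OPENING]. ROWS is JSON, a list of rows, each a list of 4 numbers: the shift along the tool's x, y, z in mm, then the turn about the tool's z in degrees. A call has 1 to 5 rows; each row shifts and turns the commanded pose from where the row before left it, along the tool's axes as they then stand; what a row does not reach is not made up. A row lasts 1/10 s, in which the tool goes at most 50 mm and 8.59 degrees, less where a joint would pass 70% of its speed; a pose out of reach is approached as far as the arm can. A call is refused whole if a number of a shift passes 50 or a number of a turn 8.59, either way. A call with a gripper value outside its range is refused whole. OPENING is the finger opening in mm, from 0 to 85.4, set as the call begins (- or left out, the last holds). The fingers move at their own pace and stop on an object; the grip force is fixed at half the most. Time passes only in rows, so rows that do not move let the fingers close. It gives the time, the measured TCP pose, the force and the opening at its end, in the units of the state.
- sense(): the state, without advancing time (a new reading comes with each control period).
- cams.capture(name): name is "scene" or "side" or "wrist"; returns the picture (480x640x3 uint8, red, green, blue); there is no depth.
- cams.camera_model(name): a dict with "K" (3x3 intrinsics, pixels), "k1" (the pictures are not rectified: a ray, as slopes to the right and down, at radius r is drawn at 1 + k1 r^2 times it, then the intrinsics apply), "world_from_camera" (4x4, takes a point from camera to world coordinates). Camera axes: x right, y down, z forward; pixel columns grow to the right and rows downward; lengths in mm; the calibration is good to about 2 mm. A picture is of the moment at which its call begins: read the wrist's pose just before it. camera_model takes no time and is no camera call; for the wrist camera it gives the pose at the moment of the call.
- arm.job_done(): hands the job in, once; it reports no verdict.
The state is a dict: "time": time; "joints": joint angles; "joint_velocities": joint speeds; "joint_torque": joint torques, N m; "tool_pos": TCP position; "eef_rot": TCP orientation; "ft_force": force on the tool from outside, world axes, zero at the start; "wrist_torque": the same for the moment, N m; "opening": opening from 0.0 (shut) to 1.0 (fully open).
Only numpy, scipy, OpenCV 4.12 (cv2) and the standard library are available. Lean on these libraries where they do the work, as an engineer would, in place of code of your own. Each camera call takes 0.05 s, during which the arm holds its last target.

## Working session

There is one attempt and no reset: what is moved stays moved. The work goes in short steps, Python scripts to look and compute and a shell command to move; the robot and the scene stay as the last step left them, time stands still between calls to the robot, and variables do not carry over. Pictures are saved under pics/ and viewed, and the job is handed in when it is done.

```bash
mkdir -p pics; python3 - <<'E'
from workcell import sense,cams
import cv2,numpy as np
print(sense())
for n in ["scene","side","wrist"]:
    m=cams.camera_model(n); print(n,np.round(m["K"],1).tolist(),m["k1"],np.round(m["world_from_camera"],3).tolist())
    im=cams.capture(n); cv2.imwrite(f"pics/{n}0.png",im[:,:,::-1])
E
```

```text
{'time': 0.0, 'joints': array([ 6.47382532e+01,  1.40840804e+01,  8.93252536e+01,  8.88782295e-04,
        7.67027218e+01, -9.97704728e+00]), 'joint_velocities': array([-0.10423713,  0.0664718 , -0.05156608, -0.06635014, -0.01793467,
        0.09430015]), 'joint_torque': array([ 8.04272941e-05, -4.29522943e+01, -3.26119208e+01, -1.37549691e-04,
        5.43947623e-03, -1.27770247e-05]), 'tool_pos': array([171.12625284, 626.5075897 , 241.17752847]), 'eef_rot': array([-1.79979734e+02,  1.10211401e-01,  7.47151147e+01]), 'ft_force': array([-0.37654466,  0.38173002, -0.57448024]), 'wrist_torque': array([-0.01229279, -0.00386913,  0.01508589]), 'opening': 1.0020464695373623}
scene [[581.3, 0.0, 320.1], [0.0, 581.3, 253.0], [0.0, 0.0, 1.0]] -0.18625664083637117 [[-0.585, -0.474, 0.659, 67.809], [-0.811, 0.328, -0.484, 418.726], [0.013, -0.817, -0.576, 599.341], [0.0, 0.0, 0.0, 1.0]]
side [[520.1, 0.0, 331.0], [0.0, 520.1, 236.7], [0.0, 0.0, 1.0]] 0.009957967705868279 [[-0.99, -0.029, 0.135, 543.647], [-0.137, 0.34, -0.93, 785.899], [-0.019, -0.94, -0.34, 359.28], [0.0, 0.0, 0.0, 1.0]]
wrist [[376.0, 0.0, 321.7], [0.0, 376.0, 246.0], [0.0, 0.0, 1.0]] -0.048967739929142516 [[0.264, 0.931, 0.251, 107.557], [0.964, -0.255, -0.07, 643.989], [-0.001, 0.261, -0.965, 372.004], [0.0, 0.0, 0.0, 1.0]]
```

View pics/scene0.png

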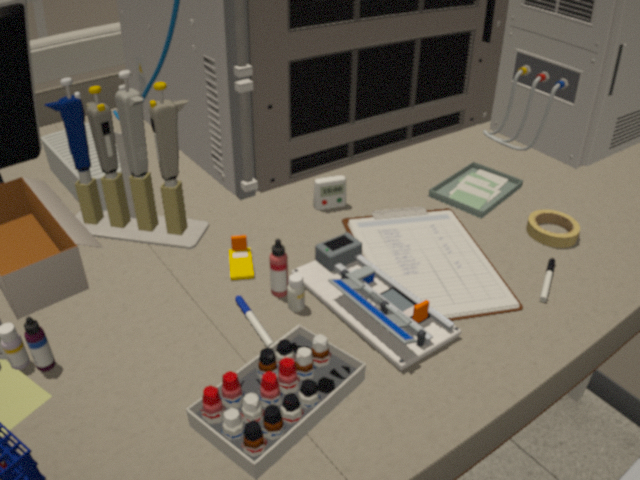

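View pics/side0.png

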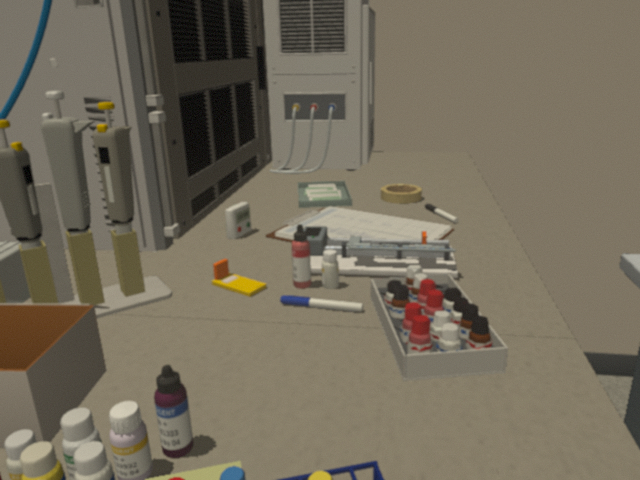

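View pics/wrist0.png

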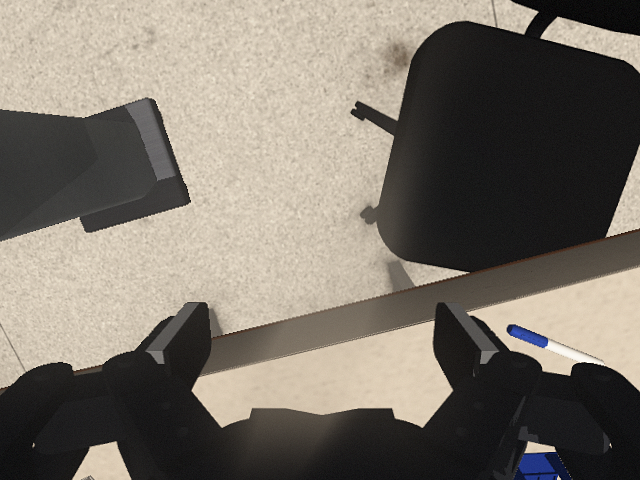

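The scene view shows the reader at about px (300–460, 235–360), with the orange tab near (421,310), the blue pad running (335,280) to (415,340) and the head at (338,250). A yellow look-alike sits at (240,262). I'll zoom in to measure.

```bash
python3 - <<'E'
import cv2
a=cv2.imread("pics/scene0.png")[225:370,285:470]; cv2.imwrite("pics/sc0z.png",cv2.resize(a,None,fx=4,fy=4,interpolation=cv2.INTER_CUBIC))
a=cv2.imread("pics/side0.png")[215:295,270:470]; cv2.imwrite("pics/sd0z.png",cv2.resize(a,None,fx=4,fy=4,interpolation=cv2.INTER_CUBIC))
E
```

```text
(no output)
```

View pics/sc0z.png

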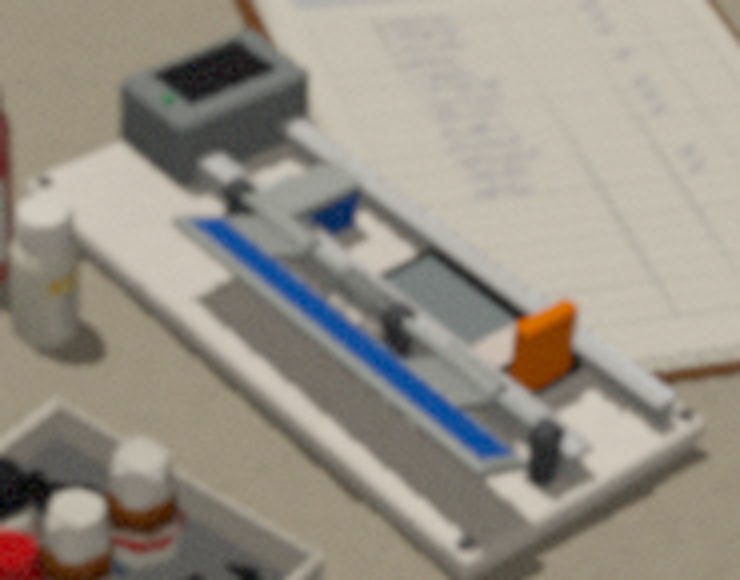

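View pics/sd0z.png

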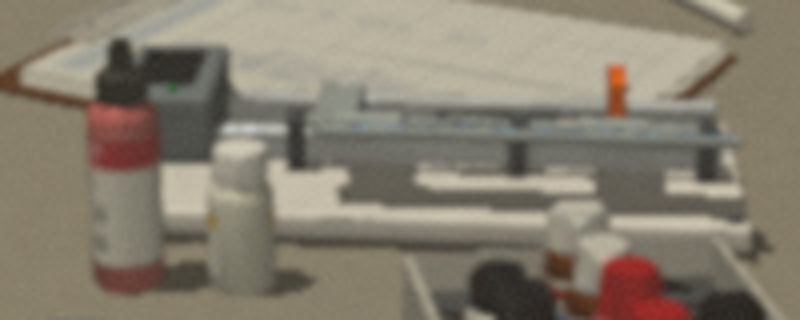

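```bash
cat > h.py <<'E'
import numpy as np,cv2
from scipy.optimize import least_squares
def proj(m,P):
    P=np.atleast_2d(P).astype(float); T=np.linalg.inv(m["world_from_camera"]); c=P@T[:3,:3].T+T[:3,3]
    s=c[:,:2]/c[:,2:]; s=s*(1+m["k1"]*(s**2).sum(1,keepdims=True)); K=np.array(m["K"])
    return s*[K[0,0],K[1,1]]+K[:2,2]
def ray(m,uv,z):
    K=np.array(m["K"]); d=(np.atleast_2d(uv)-K[:2,2])/[K[0,0],K[1,1]]; s=d.copy()
    for _ in range(20): s=d/(1+m["k1"]*(s**2).sum(1,keepdims=True))
    W=np.array(m["world_from_camera"]); r=np.c_[s,np.ones(len(s))]@W[:3,:3].T; o=W[:3,3]
    return o+r*((z-o[2])/r[:,2])[:,None]
def r2w(p,R):
    c,s=np.cos(p[2]),np.sin(p[2]); R=np.atleast_2d(R).astype(float)
    return np.c_[p[0]+c*R[:,0]-s*R[:,1],p[1]+s*R[:,0]+c*R[:,1],R[:,2]]
def w2r(p,W):
    c,s=np.cos(p[2]),np.sin(p[2]); W=np.atleast_2d(W); d=W[:,:2]-p[:2]
    return np.c_[c*d[:,0]+s*d[:,1],-s*d[:,0]+c*d[:,1],W[:,2]]
def fit(obs,p0):  # obs list of (model, uv, reader pts)
    f=lambda p:np.concatenate([(proj(m,r2w(p,X))-uv).ravel() for m,uv,X in obs])
    return least_squares(f,p0,loss="soft_l1",x_scale=[10,10,.05])
E
python3 - <<'E'
from h import *
from workcell import cams
m=cams.camera_model("scene")
z=np.array([[462,562],[703,430],[38,180],[125,88],[188,125],[305,72],[250,32]])/4+[285,225]-.5
X=[[-150,84,16],[-150,-40,16],[123,84,16],[123,36,49],[78,36,49],[78,-36,49],[123,-36,49]]
print(np.round(ray(m,z,16),0)[:3])
r=fit([(m,z,X)],[500,50,0.]); print(r.x,np.degrees(r.x[2])); print(np.round(r.fun.reshape(-1,2),1))
t=np.array([[545,345]])/4+[285,225]
print(w2r(r.x,ray(m,t,43)))
E
```

```text
[[ 454.   -5.   16.]
 [ 451. -124.   16.]
 [ 721.   -8.   16.]]
[ 6.00867513e+02 -8.72180632e+01 -3.81139617e-03] -0.21837691486275893
[[-0.1  1.8]
 [ 1.5 -0.7]
 [-3.1 -0.2]
 [-1.2 -2.6]
 [-1.1  0.9]
 [ 3.9  0.2]
 [ 1.4 -1.8]]
[[-102.16468247    2.6555974    43.        ]]
```

```bash
python3 - <<'E'
from h import *
from workcell import cams
m=cams.camera_model("scene"); s=cams.camera_model("side")
print(ray(m,[[90,222],[175,232],[205,235],[80,270],[190,405],[365,370],[279,292],[297,308]],0).round())
print(ray(s,[[126,290],[30,320],[300,285],[330,287]],0).round())
E
python3 -m creep '[[0,0,0,-7.6],[0,0,0,-7.6],[-50,10,-5,0],[-50,10,-5,0],[-50,10,-5,0]]' 52
```

```text
[[1100.  228.    0.]
 [ 966.  101.    0.]
 [ 924.   58.    0.]
 [ 952.  293.    0.]
 [ 568.  261.    0.]
 [ 486.   30.    0.]
 [ 702.   35.    0.]
 [ 652.   33.    0.]]
[[ 981.   81.    0.]
 [1069.  189.    0.]
 [ 705.   36.    0.]
 [ 656.   38.    0.]]
time: 0.65
tool_pos: [200.3, 478.9, 256.2]
eef_rot: [-180.0, 0.1, 90.0]
ft_force: [1.9, 0.3, 0.9]
opening: 0.609
```

```bash
python3 -m creep '[[-50,22,0,0],[-50,22,0,0],[-50,22,0,0],[-50,22,0,0],[-50,22,0,0]]'; python3 -m creep '[[-50,22,0,0],[-50,22,5,0],[-50,22,10,0],[-50,22,15,0],[-50,22,15,0]]'; python3 -m creep '[[-33,10,10,0],[0,0,0,0]]'; python3 - <<'E'
from workcell import sense,cams
import cv2,pickle
m=cams.camera_model("wrist"); print(sense()["tool_pos"],sense()["eef_rot"],sense()["ft_force"])
im=cams.capture("wrist"); cv2.imwrite("pics/w1.png",im[:,:,::-1]); pickle.dump(m,open("w1.pkl","wb"))
E
```

```text
time: 1.15
tool_pos: [300.8, 249.9, 256.8]
eef_rot: [180.0, -0.0, 90.0]
ft_force: [0.7, 0.9, -0.0]
opening: 0.612
time: 1.65
tool_pos: [399.7, 24.7, 216.8]
eef_rot: [179.9, 0.0, 89.9]
ft_force: [2.0, 0.3, -0.1]
opening: 0.615
time: 1.85
tool_pos: [409.0, -9.2, 205.4]
eef_rot: [-179.8, -0.0, 89.6]
ft_force: [-0.1, -0.2, -0.8]
opening: 0.608
[409.04646959  -9.15948958 205.42642954] [-1.79831546e+02 -1.16147926e-02  8.95797594e+01] [-0.09140548 -0.18772108 -0.7666266 ]
```

View pics/w1.png

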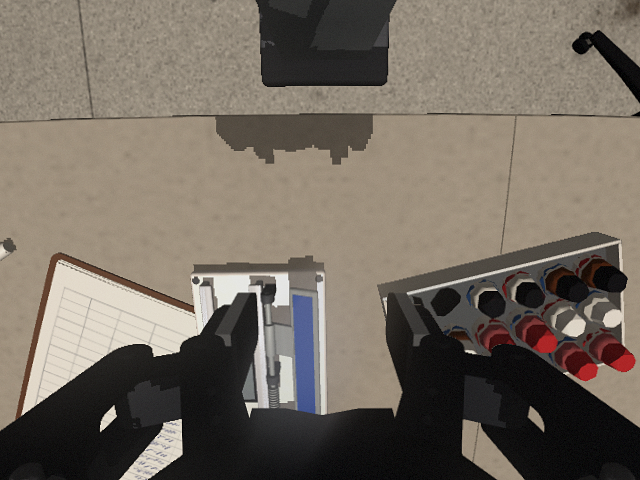

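The wrist view looks past the fingers. The reader's rear edge is at px (192–326, 270), and the blue pad's rear end is at (303,293). The gripper hides the tab, so I'll move forward and look again.

```bash
python3 -m creep '[[-15,45,0,0.4],[-15,45,0,0],[-15,40,0,0],[0,0,0,0]]'; python3 - <<'E'
from workcell import sense,cams
import cv2,pickle
m=cams.camera_model("wrist"); print(sense()["tool_pos"],sense()["eef_rot"],sense()["ft_force"])
im=cams.capture("wrist"); cv2.imwrite("pics/w2.png",im[:,:,::-1]); pickle.dump(m,open("w2.pkl","wb"))
E
```

```text
time: 2.3
tool_pos: [542.0, -52.2, 206.3]
eef_rot: [-180.0, -0.0, 89.6]
ft_force: [-0.9, 0.1, -0.0]
opening: 0.607
[541.97894338 -52.23787167 206.289815  ] [-1.79994279e+02 -9.07329806e-03  8.95501272e+01] [-0.91753411  0.08698036 -0.03617086]
```

View pics/w2.png

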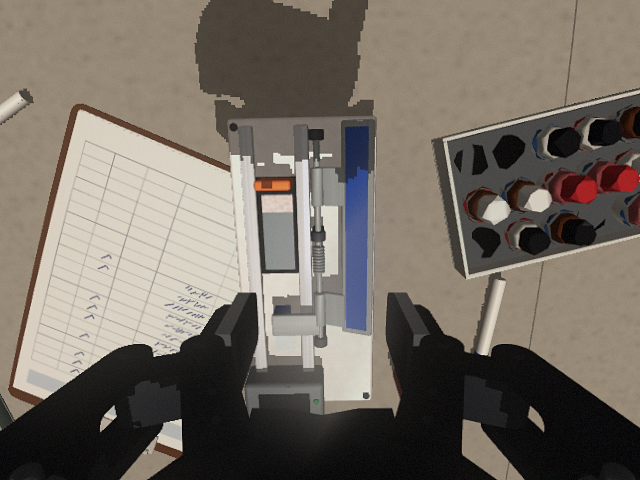

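```bash
python3 - <<'E'
import cv2
a=cv2.imread("pics/w2.png")[105:255,220:390]; cv2.imwrite("pics/w2z.png",cv2.resize(a,None,fx=4,fy=4,interpolation=cv2.INTER_CUBIC))
a=cv2.imread("pics/w2.png")[280:420,220:390]; cv2.imwrite("pics/w2zb.png",cv2.resize(a,None,fx=4,fy=4,interpolation=cv2.INTER_CUBIC))
E
```

```text
(no output)
```

View pics/w2z.png

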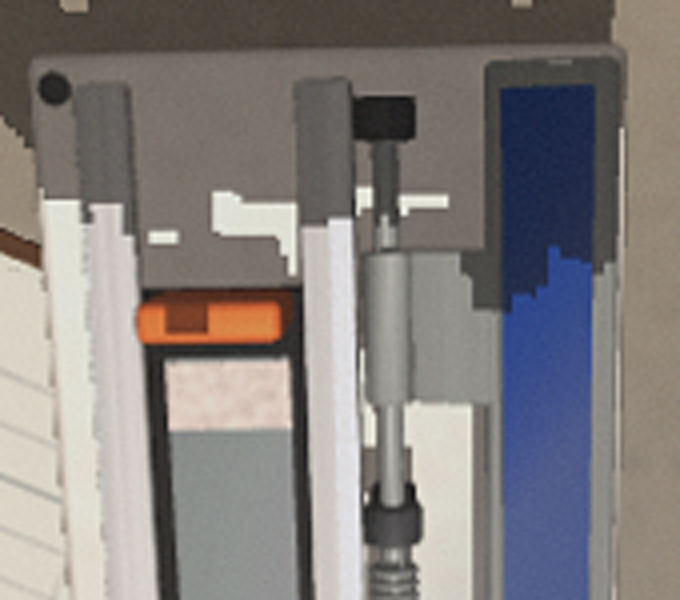

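View pics/w2zb.png

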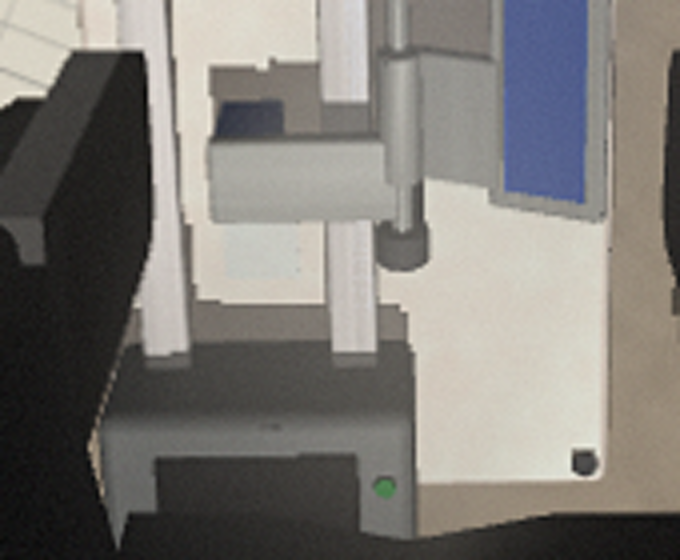

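```bash
python3 - <<'E'
from h import *
import pickle
m=pickle.load(open("w2.pkl","rb"))
A=np.array([[32,58],[625,47],[75,85],[350,80]])/4+[220,105]-.4
B=np.array([[606,480],[377,355],[145,355],[100,418],[413,412]])/4+[220,280]-.4
uv=np.r_[A,B]
X=[[-150,-40,16],[-150,84,16],[-143,-28,30],[-143,28,30],[123,84,16],[78,28,30],[78,-28,30],[78,-36,49],[78,36,49]]
r=fit([(m,uv,X)],[600,-87,0.]); p=r.x; print(p,np.degrees(p[2])); print(np.round(r.fun.reshape(-1,2),1))
np.save("p.npy",p)
t=np.array([[138,343],[285,343],[138,300],[285,292],[210,343],[305,355]])/4+[220,105]-.4
print("z50",w2r(p,ray(m,t,50)).round(1)); print(w2r(p,ray(m,t,24)).round(1))
print("tab tests",((proj(m,r2w(p,[[-100,-14,50],[-100,14,50],[-92,14,50],[-92,-14,50],[-100,0,24]]))-[220,105]+.4)*4).round())
# fingertips: predicted reader pos
print(w2r(p,[[542,-52.2,206]]))
E
```

```text
[ 6.03170916e+02 -8.85943976e+01  9.31010141e-03] 0.5334295173876121
[[-2.1 -1.5]
 [ 1.7 -1.8]
 [-1.4 -0.6]
 [ 1.3 -0.9]
 [ 0.5  1.9]
 [ 0.9  3.5]
 [-0.8  4.2]
 [-2.1  0.9]
 [ 0.5  1.5]]
z50 [[ -94.1  -14.    50. ]
 [ -93.5   14.    50. ]
 [-102.2  -13.5   50. ]
 [-103.1   14.4   50. ]
 [ -93.8   -0.3   50. ]
 [ -91.2   17.8   50. ]]
[[ -91.1  -18.7   24. ]
 [ -90.5   11.9   24. ]
 [-100.   -18.1   24. ]
 [-101.    12.3   24. ]
 [ -90.8   -3.7   24. ]
 [ -88.    15.9   24. ]]
tab tests [[136. 312.]
 [284. 309.]
 [285. 351.]
 [139. 354.]
 [226. 298.]]
[[-60.82943435  36.96231948 206.        ]]
```

```bash
python3 -m creep '[[-1,-30,20,-0.5],[-2,-30,30,0],[0,0,45,0],[0,0,35,0],[0,0,0,0]]' 52; python3 - <<'E'
from workcell import sense,cams
import cv2,pickle
m=cams.camera_model("wrist"); print(sense()["tool_pos"],sense()["eef_rot"],sense()["ft_force"])
im=cams.capture("wrist"); cv2.imwrite("pics/w3.png",im[:,:,::-1]); pickle.dump(m,open("w3.pkl","wb"))
a=cams.capture("scene")[:,:,::-1]; cv2.imwrite("pics/s3.png",a)
b=cams.capture("side")[:,:,::-1]; cv2.imwrite("pics/d3.png",b)
import numpy as np
cv2.imwrite("pics/c3.png",np.vstack([cv2.resize(a[190:370,280:480],(667,600),interpolation=2)[:, :][:350*2],])[:600])
cv2.imwrite("pics/e3.png",cv2.resize(b[150:300,270:470],None,fx=4,fy=4,interpolation=2))
E
```

```text
time: 2.85
tool_pos: [474.2, -52.1, 72.9]
eef_rot: [-179.5, -0.2, 90.1]
ft_force: [-0.5, 0.1, -0.5]
opening: 0.607
[474.15360384 -52.05638778  72.91086726] [-179.45561742   -0.20537691   90.09098913] [-0.48078639  0.14289961 -0.51710112]
```

View pics/w3.png

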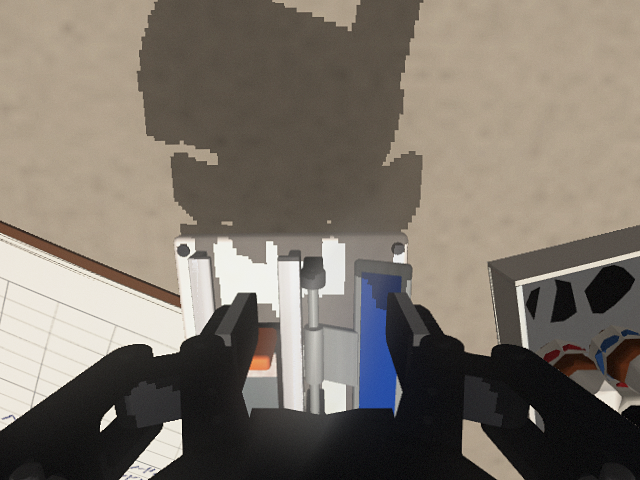

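View pics/c3.png

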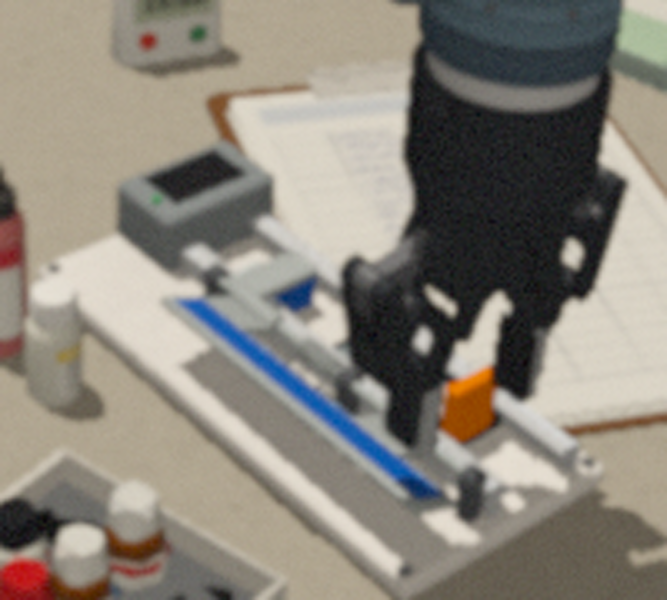

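View pics/e3.png

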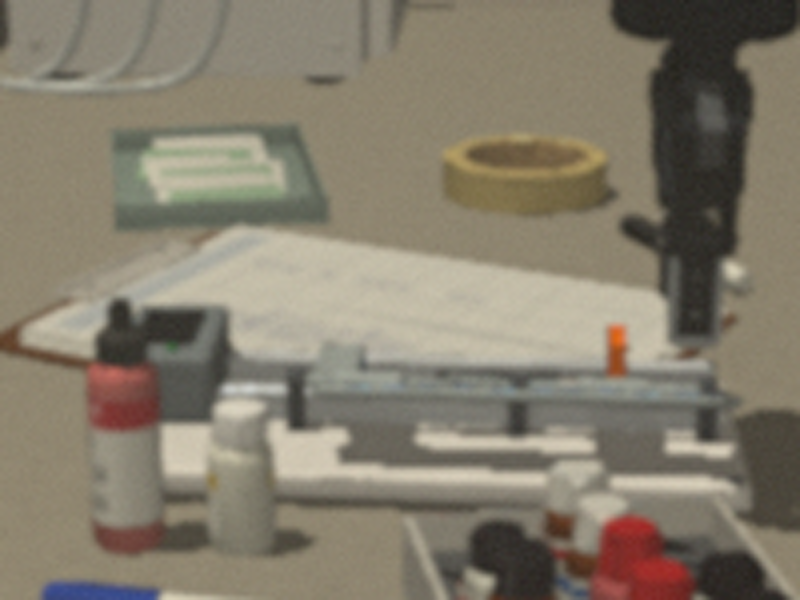

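```bash
python3 -m creep '[[-3,8,0,0],[0,0,0,0]]';  python3 - <<'E'
from h import *
from workcell import sense,cams
s=sense(); print(s["tool_pos"],s["eef_rot"],s["ft_force"])
m=cams.camera_model("side")
W=np.array(m["world_from_camera"]);o=W[:3,3]
for z in ([672,343],[718,343]):
    q=ray(m,np.array([z])/4+[270,150]-.4,0.)[0]; d=q-o
    print(o+d*((-12-o[1])/d[1]))
E
```

```text
time: 3.2
tool_pos: [489.5, -58.6, 79.4]
eef_rot: [179.7, 0.1, 90.0]
ft_force: [-0.5, 0.1, -0.4]
opening: 0.611
[489.52297018 -58.56846388  79.35851243] [1.79715236e+02 1.04293603e-01 9.00198162e+01] [-0.53893403  0.10499283 -0.39386875]
[487.58916975 -12.          75.07057758]
[469.63901915 -12.          75.62189925]
```

```bash
python3 -m creep '[[0,0,0,0],[0,0,0,0]]';  python3 - <<'E'
from h import *
from workcell import sense,cams
s=sense(); print(s["tool_pos"],s["eef_rot"],s["ft_force"])
b=cams.capture("side")[:,:,::-1]
cv2.imwrite("pics/e4.png",cv2.resize(b[190:270,370:470],None,fx=8,fy=8,interpolation=2)[:600])
s=sense(); print(s["tool_pos"])
E
```

```text
time: 3.4
tool_pos: [487.3, -57.8, 77.4]
eef_rot: [180.0, 0.0, 90.0]
ft_force: [-0.4, 0.1, -0.1]
opening: 0.606
[487.27741413 -57.84087025  77.4141554 ] [1.79953987e+02 1.59203432e-02 9.00127578e+01] [-0.41483325  0.07091105 -0.1418025 ]
[487.05366412 -57.76544505  77.1811017 ]
```

View pics/e4.png

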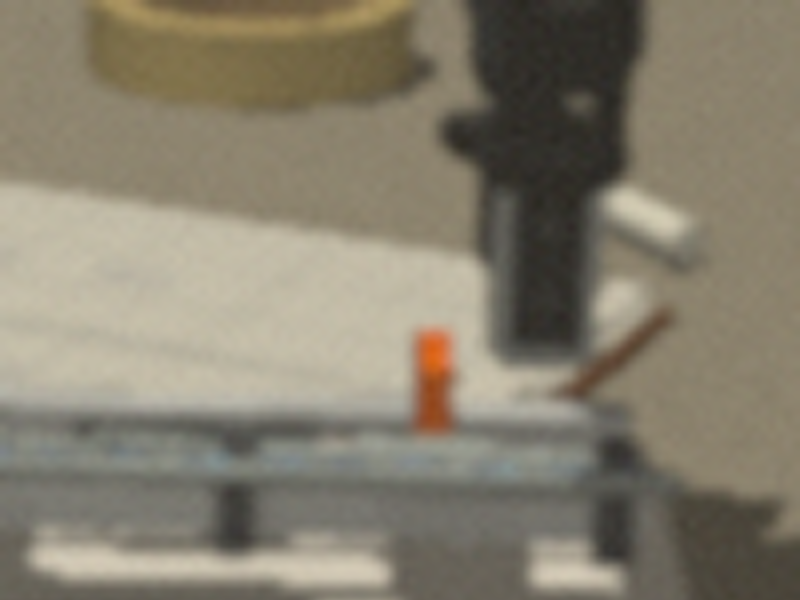

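```bash
python3 - <<'E'
from h import *
from workcell import cams
m=cams.camera_model("side")
W=np.array(m["world_from_camera"]);o=W[:3,3]
for z,y in ([495,358],-18),([587,358],-18),([453,345],-87),([415,345],-87),([453,332],-87),([453,380],-74):
    q=ray(m,np.array([z])/8+[370,190]-.4,0.)[0]; d=q-o
    print(o+d*((y-o[1])/d[1]))
E
```

```text
[496.92772233 -18.          74.34653643]
[478.79110408 -18.          74.89804748]
[502.0808179  -87.          52.63302662]
[510.26853388 -87.          52.38807812]
[502.21006493 -87.          55.64384639]
[502.35581788 -74.          49.1817952 ]
```

```bash
python3 -m creep '[[0,-3,5,0],[0,0,6,0],[0,0,4,0],[0,0,2,0],[0,0,0,0]]';python3 -m creep '[[0,0,2,0],[0,0,3,0],[0,0,3,0],[0,0,2,0],[0,0,0,0]]'; python3 -m creep '[[0,0,2,0],[0,0,2,0],[0,0,2,0],[0,0,0,0],[0,0,0,0]]'
```

```text
time: 3.95
tool_pos: [483.6, -57.6, 59.3]
eef_rot: [-179.9, -0.0, 90.0]
ft_force: [-0.2, 0.3, -0.7]
opening: 0.605
time: 4.45
tool_pos: [484.3, -57.7, 50.0]
eef_rot: [180.0, -0.0, 90.0]
ft_force: [0.4, 2.0, 2.8]
opening: 0.612
time: 4.95
tool_pos: [484.2, -57.7, 44.0]
eef_rot: [180.0, -0.0, 90.0]
ft_force: [1.5, 2.1, 4.3]
opening: 0.609
```

```bash
cat > look.py <<'E'
import sys
from workcell import sense,cams
import cv2
k=sys.argv[1]
a=cams.capture("scene")[:,:,::-1]; b=cams.capture("side")[:,:,::-1]
cv2.imwrite(f"pics/c{k}.png",cv2.resize(a[225:370,285:470],None,fx=4,fy=4,interpolation=2))
cv2.imwrite(f"pics/e{k}.png",cv2.resize(b[200:290,300:465],None,fx=4.8,fy=4.8,interpolation=2))
s=sense(); print(s["tool_pos"],s["ft_force"],s["wrist_torque"])
E
python3 look.py 5
```

```text
[484.13943237 -57.69521567  44.02837708] [1.73301678 2.28799475 4.88243867] [ 0.56292934 -0.27350871  0.00599511]
```

View pics/c5.png

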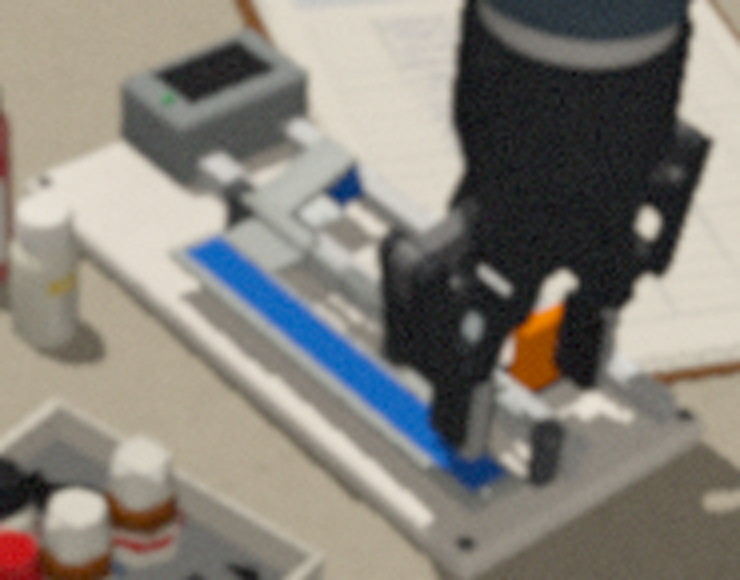

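View pics/e5.png

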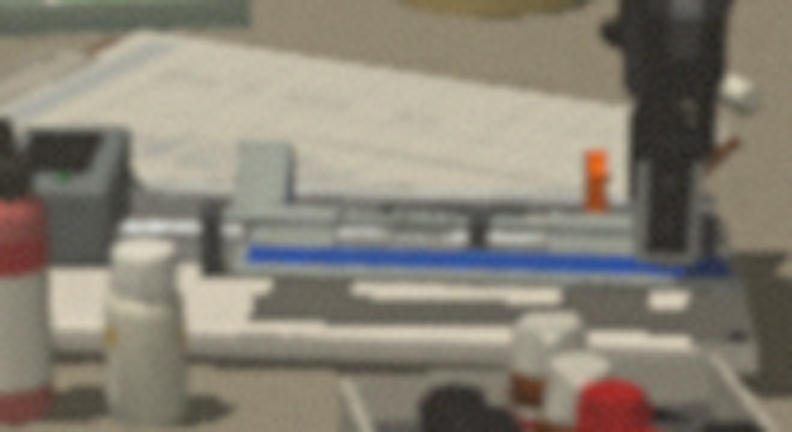

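```bash
python3 -m creep '[[0,0,1,0],[0,0,1,0],[0,0,1,0],[0,0,0,0],[0,0,0,0]]'; python3 look.py 6
```

```text
time: 5.55
tool_pos: [484.2, -58.0, 41.1]
eef_rot: [180.0, 0.0, 90.0]
ft_force: [1.5, 2.4, 6.2]
opening: 0.607
[484.18470999 -57.98116248  41.10390076] [1.81001333 2.07162424 5.62685615] [ 0.45746118 -0.22512817 -0.07523844]
```

View pics/c6.png

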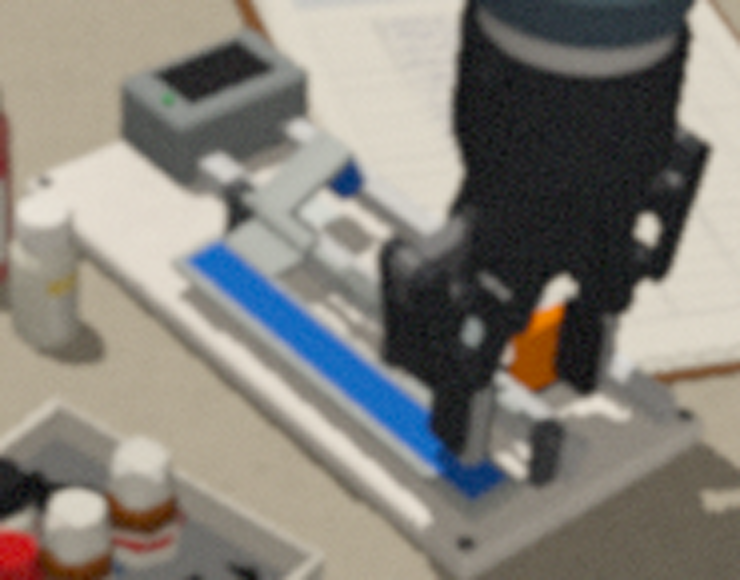

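View pics/e6.png

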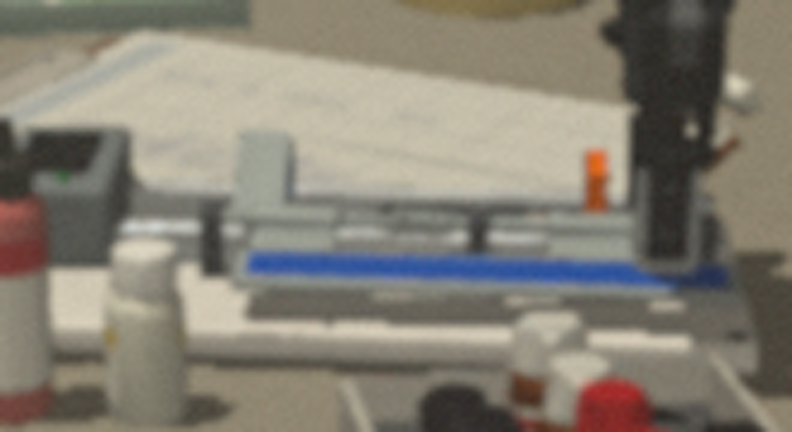

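```bash
python3 -m creep '[[0,3,0,0],[0,5,0,0],[0,6,0,0],[0,6,0,0],[0,6,0,0]]'; python3 -m creep '[[0,6,0,0],[0,6,0,0],[0,6,0,0],[0,4,0,0],[0,2,0,0]]'; python3 look.py 7
```

```text
time: 6.15
tool_pos: [507.2, -57.5, 40.0]
eef_rot: [-179.5, -0.0, 90.1]
ft_force: [-8.7, 0.1, 10.5]
opening: 0.61
time: 6.65
tool_pos: [531.5, -57.6, 40.2]
eef_rot: [-179.6, -0.0, 90.1]
ft_force: [-9.3, 1.1, 9.9]
opening: 0.611
[531.66219743 -57.59706611  40.19707438] [-6.86854434  1.13808618  9.3329341 ] [0.49303513 1.07436161 0.18964287]
```

View pics/c7.png

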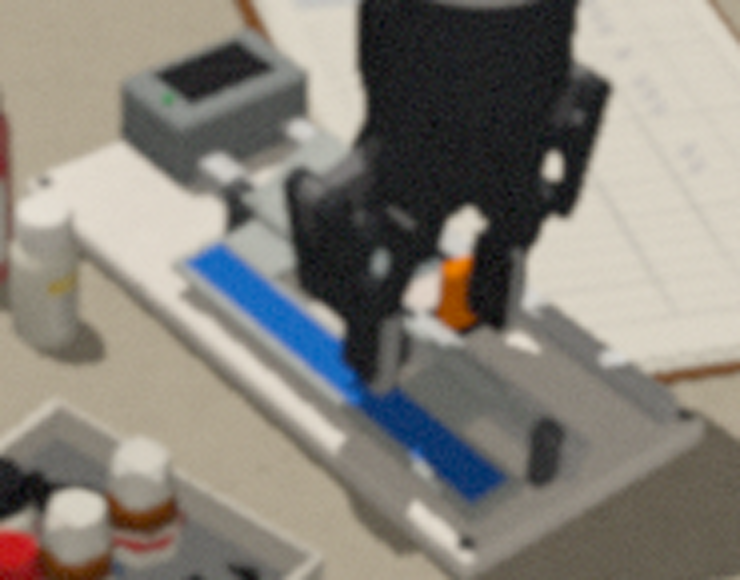

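View pics/e7.png

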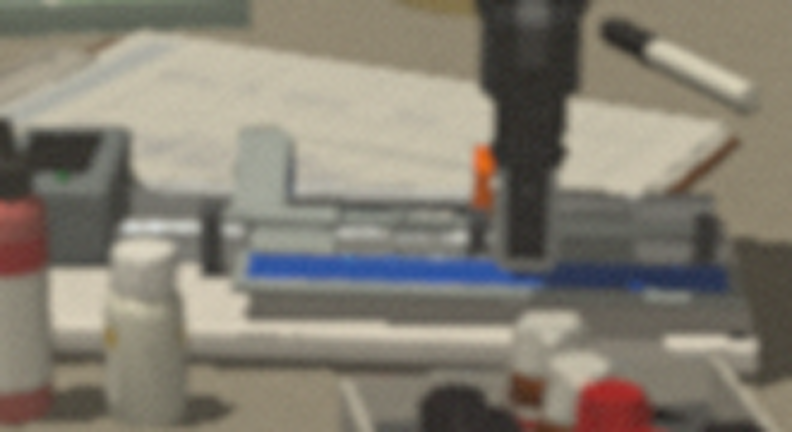

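```bash
python3 -m creep '[[0,3,-0.5,0],[0,5,-0.5,0],[0,6,0,0],[0,6,0,0],[0,6,0,0]]'; python3 -m creep '[[0,5,0,0],[0,4,0,0],[0,3,0,0],[0,2,0,0],[0,0,0,0]]'; python3 look.py 8
```

```text
time: 7.25
tool_pos: [557.7, -57.7, 40.8]
eef_rot: [-179.6, -0.0, 90.1]
ft_force: [-4.7, 1.0, 6.4]
opening: 0.609
time: 7.75
tool_pos: [572.1, -57.8, 41.0]
eef_rot: [-179.7, 0.0, 90.1]
ft_force: [-4.4, 1.1, 5.1]
opening: 0.613
[572.04902414 -57.78928985  41.02552545] [-4.39411703  1.22509934  5.73763305] [0.31924601 0.67776351 0.06904363]
```

View pics/c8.png

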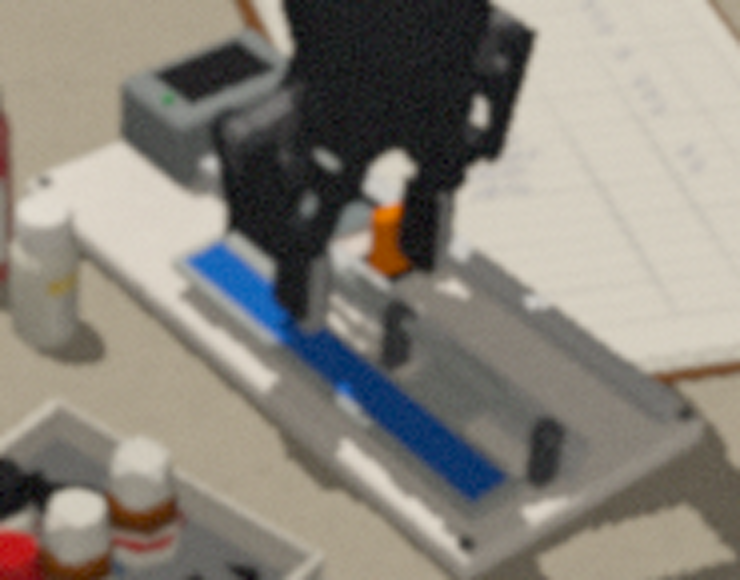

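View pics/e8.png

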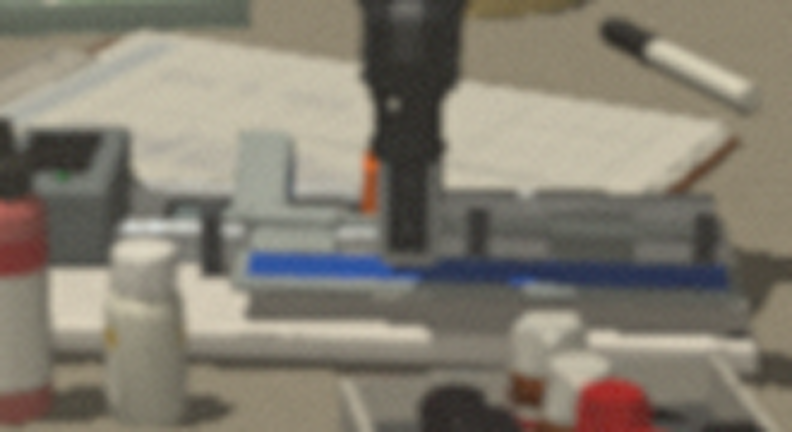

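Pad still down, toe up, and the holder is passing underneath. I'll creep home while watching the force.

```bash
python3 -m creep '[[0,2,0,0],[0,2,0,0],[0,2,0,0],[0,2,0,0],[0,0,0,0]]'; python3 -m creep '[[0,1,0,0],[0,1,0,0],[0,1,0,0],[0,1,0,0],[0,0,0,0]]'; python3 -m creep '[[0,1,0,0],[0,1,0,0],[0,1,0,0],[0,0,0,0]]'
```

```text
time: 8.35
tool_pos: [580.0, -57.8, 41.0]
eef_rot: [-179.7, 0.0, 90.1]
ft_force: [-5.1, 0.5, 5.1]
opening: 0.61
time: 8.85
tool_pos: [583.8, -57.8, 41.0]
eef_rot: [-179.7, 0.0, 90.1]
ft_force: [-4.1, 1.2, 5.6]
opening: 0.613
time: 9.25
tool_pos: [586.5, -57.8, 40.9]
eef_rot: [-179.6, 0.0, 90.1]
ft_force: [-6.4, 0.8, 7.0]
opening: 0.61
```

```bash
python3 -m creep '[[0,1,0,0],[0,1,0,0],[0,0,0,0]]'; python3 -m creep '[[0,1,0,0],[0,1,0,0],[0,0,0,0]]'; python3 look.py 9
```

```text
time: 9.55
tool_pos: [586.6, -57.8, 40.9]
eef_rot: [-179.3, -0.0, 90.1]
ft_force: [-15.4, -0.2, 14.9]
opening: 0.609
time: 9.85
tool_pos: [586.7, -57.8, 40.9]
eef_rot: [-179.0, -0.0, 90.0]
ft_force: [-24.0, 0.1, 21.2]
opening: 0.605
[586.7153998  -57.77047537  40.88574297] [-23.86854121  -0.09369933  20.84284544] [-0.30701955  3.58858431 -0.47635694]
```

View pics/c9.png

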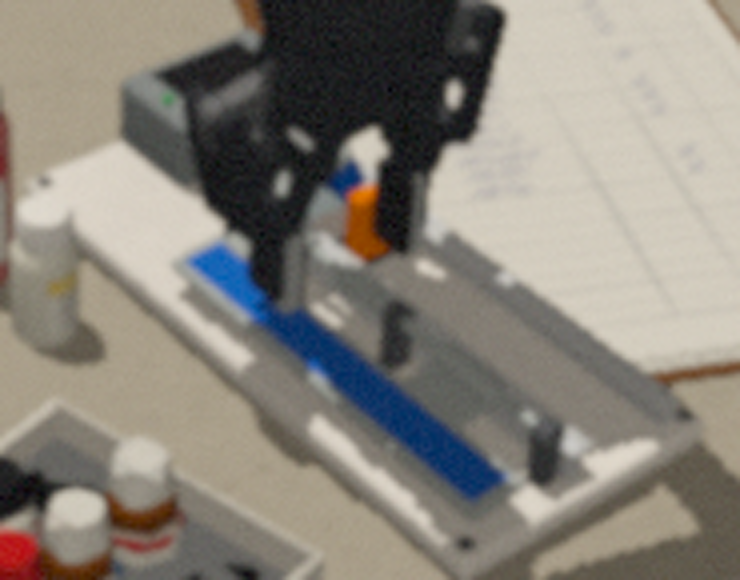

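View pics/e9.png

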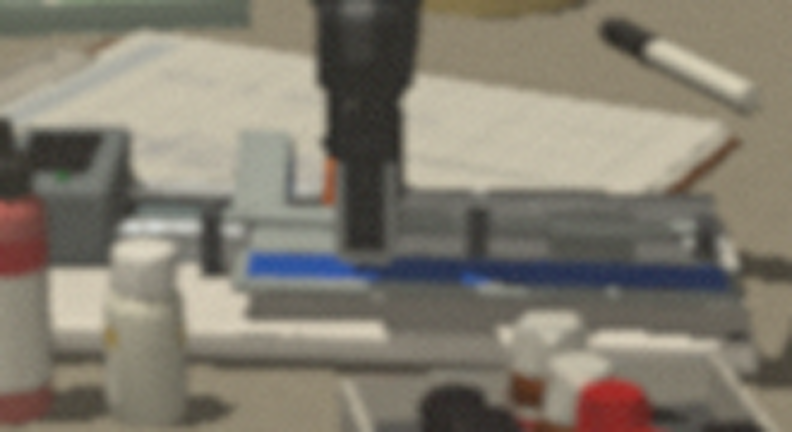

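The arm stopped hard at tool x 586.7, where home was predicted (586–587), and the pad is still down. I'll ease the push and then let the pad up.

```bash
python3 -m creep '[[0,-1,0,0],[0,-1,0,0],[0,-0.5,0,0],[0,0,0,0]]'; python3 -m creep '[[0,0,-2,0],[0,0,-3,0],[0,0,-3,0],[0,0,-3,0],[0,0,0,0]]';python3 -m creep '[[0,0,-4,0],[0,0,-5,0],[0,-1,-6,0],[0,-2,-8,0],[0,0,0,0]]'; python3 look.py 10
```

```text
time: 10.35
tool_pos: [586.6, -57.8, 40.9]
eef_rot: [-179.4, -0.0, 90.1]
ft_force: [-12.4, 0.3, 11.9]
opening: 0.607
time: 10.85
tool_pos: [587.4, -57.4, 50.7]
eef_rot: [-179.6, -0.1, 90.0]
ft_force: [-7.3, 1.2, -1.6]
opening: 0.608
time: 11.35
tool_pos: [589.2, -58.3, 78.3]
eef_rot: [179.7, 0.1, 90.0]
ft_force: [0.3, 0.1, -0.5]
opening: 0.612
[588.22535076 -57.96860775  76.90131514] [ 0.29637084 -0.44958792 -0.12357364] [ 0.03392697 -0.02904552  0.01256548]
```

View pics/c10.png

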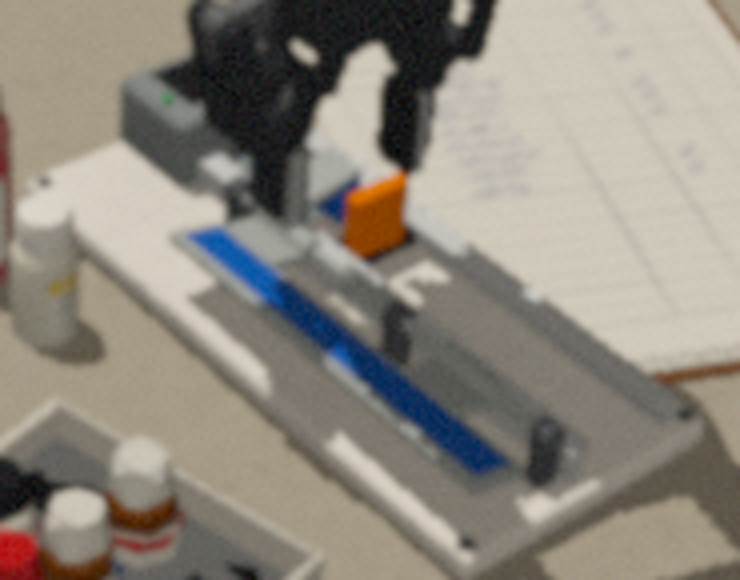

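View pics/e10.png

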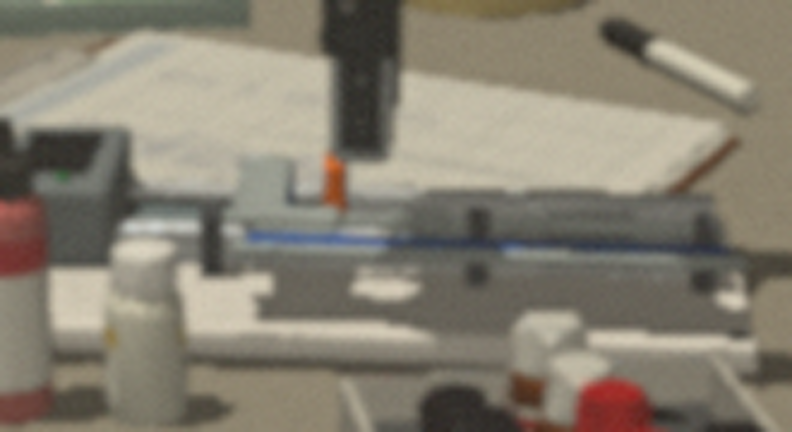

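```bash
python3 -m creep '[[0,-2,-20,0],[0,0,-35,0],[0,0,-40,0],[0,0,-30,0],[0,0,0,0]]'; python3 -m creep '[[0,20,0,0],[0,30,0,0],[0,20,0,0],[0,0,0,0],[0,0,0,0]]'; python3 look.py 11;  python3 - <<'E'
from h import *
from workcell import cams
import pickle
m=cams.camera_model("wrist"); im=cams.capture("wrist")[:,:,::-1]; cv2.imwrite("pics/w11.png",im); pickle.dump(m,open("w11.pkl","wb"))
E
```

```text
time: 11.95
tool_pos: [588.5, -58.5, 206.7]
eef_rot: [179.4, 0.2, 90.0]
ft_force: [0.3, 0.0, 0.2]
opening: 0.608
time: 12.45
tool_pos: [654.7, -57.5, 199.5]
eef_rot: [-179.9, -0.0, 90.0]
ft_force: [0.1, 0.7, 0.2]
opening: 0.606
[654.37500407 -57.55183563 200.10365444] [-0.14175718  1.21458092 -0.89412516] [ 0.03005416 -0.0363528   0.02467057]
```

View pics/w11.png

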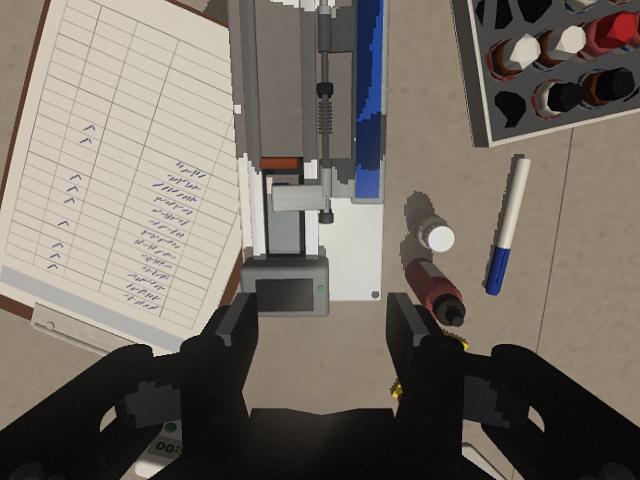

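View pics/e11.png

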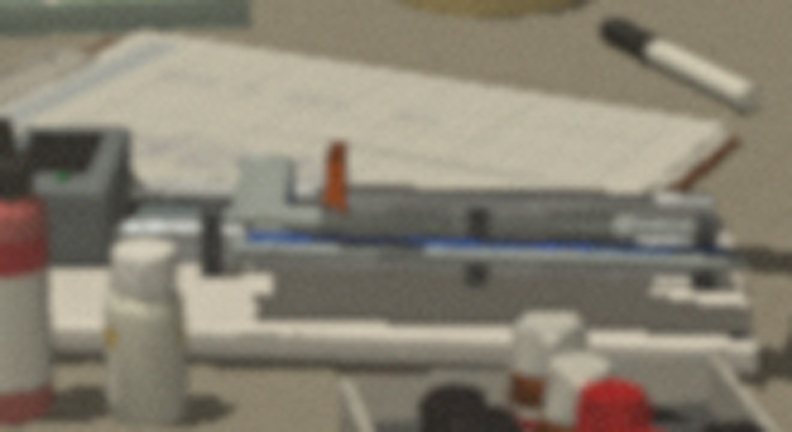

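```bash
python3 - <<'E'
from h import *
import pickle
m=pickle.load(open("w11.pkl","rb"))
im=cv2.imread("pics/w11.png"); cv2.imwrite("pics/w11z.png",cv2.resize(im[145:325,225:395],None,fx=3.3,fy=3.3,interpolation=2))
p=np.load("p.npy")
hsv=cv2.cvtColor(im,cv2.COLOR_BGR2HSV)
k=cv2.inRange(hsv,(3,140,60),(15,255,255)); k[:,:240]=0;k[:,320:]=0;k[:140]=0;k[200:]=0
ys,xs=np.nonzero(k); print("tab px",xs.min(),xs.max(),ys.min(),ys.max())
print(w2r(p,ray(m,[[280,ys.min()],[280,ys.max()]],50)).round(1))
print("expected home tab top px",proj(m,r2w(p,[[-6,0,50],[2,0,50],[78,0,49],[78,0,24]])).round(1))
E
```

```text
tab px 260 298 157 168
[[-6.4  0.8 50. ]
 [ 1.5  0.5 50. ]]
expected home tab top px [[279.  157.5]
 [279.4 168.7]
 [283.2 266.7]
 [286.  257.5]]
```

View pics/w11z.png

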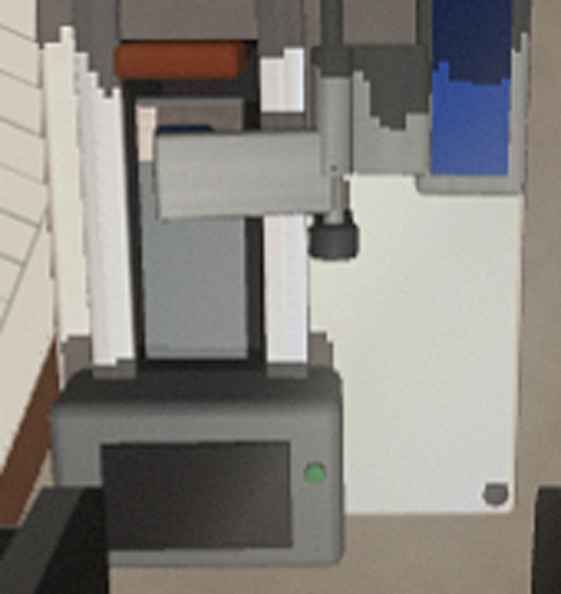

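The holder is home: its tab measures x −6.4 to 1.5 mm in the reader frame, against −6 to 2 expected. Its front reaches the head with no gap visible, the toe is on the slide, the pad is up and the bystanders are undisturbed.

```bash
python3 -c "
from workcell import arm,sense
print(sense()['ft_force']); arm.job_done()"
```

```text
[-0.07701842  0.64210098 -0.59412443]
the job is handed in; nothing more can be done
```

The slide holder is loaded and home against the reader head, and the job is handed in. I set the fingers 52 mm apart and pressed the pad with one fingertip to about 35 mm above the bench. With the pad held down, I pushed the tab about 96 mm with the other fingertip until the holder hit the stop, at roughly 24 N. Then I eased the push, let the pad up and moved clear. The clock read about 12.5 s.

**Last checks:**
- **Holder:** the tab measured reader x −6.4 to 1.5 mm, against −6 to 2 expected when home. No gap to the head was visible.
- **Clip:** the toe is down on the slide and the pad is up. The clip angle has no readout, so I judged it from the pictures.
- **Surroundings:** the vial, dropper bottle and marker look undisturbed. The force on the tool is near zero, so the robot is touching nothing.

**Disagreements:**
- The scene and wrist cameras placed the reader about 2 mm and 0.75° apart.
- The side camera read the tab top 3–5 mm too high.
- The measured tool position overshot by several mm after fast rows, so I made the contact moves slowly.

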